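# Pull the two bar-handled dough cutters from the clip strip

## Robot

A 7-joint arm with a two-finger parallel gripper is mounted at the origin on the work surface. World frame = base frame: x ahead of the robot, y to its left, z up, the work surface at z = 0. Lengths are in m, angles in rad, forces in N, time in s.
With the tool pointing down it reaches from about 0.425 to 0.925 m from the base axis. Payload 6.8 kg.
Tool frame: the origin (TCP) lies at the very end of the fingers, on their centre line; the grasp point (between the pads) lies bot.grip_point_offset behind it (bot.grip_point_offset is the distance from the TCP to the grasp point, in m); z points along the fingers, y is the line along which they close (so a half turn about z gives the same grasp; the last joint's range is limited). The gripper opens to 85 mm and grips with 20 to 120 N. Pads are 22 mm wide; open, the fingers measure 114 mm over their backs; the gripper's body (76 mm by 85 mm) begins 54 mm behind the grasp point. The pads swing forward as they close: fully open they stand 13 mm farther back than shut.
Start: joints at [1.09, 0.477, 0.022, 1.555, -0.011, 1.109, -0.083], TCP at [0.246, -0.629, 0.231] pointing down, gripper open.
Joint ranges: [-2.96, 2.96], [-0.34, 2.1], [-1.41, 1.46], [0.24, 2.44], [-1.37, 4.51], [0.17, 1.92], [-2.96, 2.96]. Speed limits (rad/s): [2.39, 2.39, 3.14, 3.14, 3.14, 3.14, 3.14].

## Interface

Orientations are given as a unit quaternion [w, x, y, z].
In Python, from station import bot, imaging gives the robot as it stands. The module is installed in compiled form; this text tells all that it offers.
- The arm moves only by the tool carry_out, never from a script. Its argument "targets" is one flat list of numbers, 5 for each row, row after row: the closure in counts, from 0 (fully open) to 255 (shut), then the shift along the world's x, y, z in mm, then the turn about the world's z in degrees. A call has 1 to 20 rows; each row shifts and turns the commanded pose from where the row before left it; what a row does not reach is not made up. A row lasts 1/10 s, in which the tool goes at most 50 mm and 8.59 degrees, less where a joint would pass 70% of its speed; a pose out of reach is approached as far as the arm can. A call is refused whole if a number of a shift passes 50 or a number of a turn 8.59, either way. A call with a gripper value outside its range is refused whole. The fingers move at their own pace and stop on an object; "newtons" is the grip in N (left out, the last holds). Time passes only in rows, so rows that do not move let the fingers close. It gives the time, the measured TCP pose, the force, the opening and the grip force at its end, in the units of the state.
- bot.get_obs(): the state, without advancing time (a new reading comes with each control period).
- imaging.read_camera(name): name is "scene" or "side" or "wrist"; returns a dict with "frame" (400x640x3 uint8, red, green, blue), "fov_y" (degrees; the focal length in pixels is half the picture's height over the tangent of half this angle, whatever the lens; pixels are square), "cx", "cy" (the principal point, pixels), "pose" (4x4, takes a point from camera to world coordinates); the wrist camera has in their place "tool_from_camera" (4x4, takes a point from camera to tool coordinates, whose origin is the TCP and whose axes are the flange's). Camera axes: x right, y up, looking along -z (the intrinsics and any distortion apply to the point x, -y, -z); pixel columns grow to the right and rows downward; lengths in m; the calibration is good to about 2 mm. The wrist camera is an equidistant fisheye: a pixel r from the principal point sees the ray r / f radians off the axis. A picture is of the moment at which its call begins: read the wrist's pose just before it. There is no depth.
- bot.hand_in(): hands the job in; it is judged then, once.
The state is a dict: "t": time; "q": joint angles; "joint_vel": joint speeds; "joint_torque": joint torques, N m; "eef_pos": TCP position; "tool_rot": TCP orientation; "contact_force": force on the tool from outside, world axes, zero at the start; "torque": the same for the moment, N m; "gripper_width": opening from 0.0 (shut) to 1.0 (fully open); "grasp_force": force on a finger pad.
Only numpy, scipy, OpenCV 4.12 (cv2) and the standard library are available. Lean on these libraries where they do the work, as an engineer would, in place of code of your own. Each camera call takes 0.05 s, during which the arm holds its last target. There are 200 camera calls.

## Task

Pull the two dough cutters with bar-shaped handles out of the sprung clip strip, one at a time, and stand each of them upright on the floor of the steel tray before fetching the next. Leave the round-knobbed cutter clipped in the strip, and let go of everything at the end.

Things in the scene. Friction and masses are not known exactly. Their poses are not given: they have to be found in the camera images.
- bar_cutter_1_mid (a point): One of two alike dough cutters, 90 g, 66 mm tall: round steel head (36 mm across, 19 high), 10 mm shank, and on top a black T-bar 46 long, 14 thick, 16 high. This point: on the axis 33 mm above the underside, 25 mm below the bar's centre. z up, y along the bar, x across its thickness. Upright in the strip, its underside 4 mm above the table; bar along the row within 10 degrees.
- bar_cutter_2_mid (a point): The other, alike in all. The clip strip: fixed channel, 250 x 48 mm, walls 18 mm high, four places in a row 62 mm apart, one end place empty, the order of the three cutters varies. Pairs of leaf springs (24 mm high, either side along the row) snap over each head; a straight upward pull of 5 to 10 N snaps it free after about 5 mm, 30 mm of lift clears it. Grip the bar from above.
- knob_cutter_mid (a point): The cutter to leave in the strip: same head, shank and height, but a round black knob (28 mm across, 16 mm high) in place of the bar. This point: on its upright axis, 33 mm above its underside.
- tray_floor (a point): Fixed, empty stainless tray beside the strip, 170 mm (its x) by 230 mm (its y) outside, rim 42 mm above the table, walls 3 mm thick. This point: centre of its flat inner floor, 3 mm above the table; z up.
Mind the look-alikes: they are no part of the job. What is shaped like the part that bears bar_cutter_2_mid but red is not meant.

How it is judged:
By the outcome, as a careful person would: the job done as asked, in the order asked, and still so for the second after the job is handed in, with the robot touching nothing.
It also fails if it takes over 61 s, if anything falls off the work surface, if the arm or the gripper's body presses on something with over 40 N, if the wrist force passes 120 N, or if a joint passes its speed limit or range.

## Working session

There is one attempt and no reset: what is moved stays moved. The work goes in short steps, Python scripts to look and compute and a tool call to move; the robot and the scene stay as the last step left them, time stands still between calls to the robot, and variables do not carry over. Pictures are saved under pics/ and viewed, at most 10 in all, crops included, and the job is handed in when it is done.

Besides the shell and the picture viewer there is one more tool, called by a JSON object that holds its "api" and its "payload". carry_out: Moves the arm, as the interface text tells. Its arguments: {"type":"object","properties":{"targets":{"type":"array","items":{"type":"number"}},"newtons":{"type":"number"}},"required":["targets"]}

```bash
mkdir -p pics; cat > h.py <<'E'
import numpy as np, cv2
from station import bot, imaging
def ray(c,u,v):
    f=200/np.tan(np.radians(c['fov_y'])/2)
    d=np.array([(u-c['cx'])/f,-(v-c['cy'])/f,-1.0]); P=np.array(c['pose'])
    return P[:3,3],P[:3,:3]@d
def plane(c,u,v,z):
    o,d=ray(c,u,v); return o+d*(z-o[2])/d[2]
E
python3 - <<'E'
from h import *
o=bot.get_obs();print(o['t'],o['eef_pos'],o['tool_rot'],bot.grip_point_offset)
for n in('scene','side'):
    c=imaging.read_camera(n);print(n,c['fov_y'],c['cx'],c['cy'],np.round(c['pose'],3),[k for k in c])
    cv2.imwrite(f'pics/{n}.png',c['frame'][:,:,::-1])
E
```

```text
0.0 [ 0.24561787 -0.6280895   0.23031628] [-8.79161630e-04  9.82676205e-01  1.85328479e-01 -2.39571794e-04] 0.0187
scene 57.74113574792937 320.48971015652756 196.94770208557136 [[ 0.182 -0.854  0.487  0.914]
 [ 0.983  0.152 -0.101 -0.123]
 [ 0.012  0.497  0.868  0.751]
 [ 0.     0.     0.     1.   ]] ['frame', 'fov_y', 'cx', 'cy', 'pose']
side 47.40753189838393 316.8100283804019 200.65959303707064 [[-0.754  0.371 -0.542 -0.043]
 [-0.656 -0.434  0.617  0.59 ]
 [-0.006  0.821  0.57   0.663]
 [ 0.     0.     0.     1.   ]] ['frame', 'fov_y', 'cx', 'cy', 'pose']
```

View pics/scene.png

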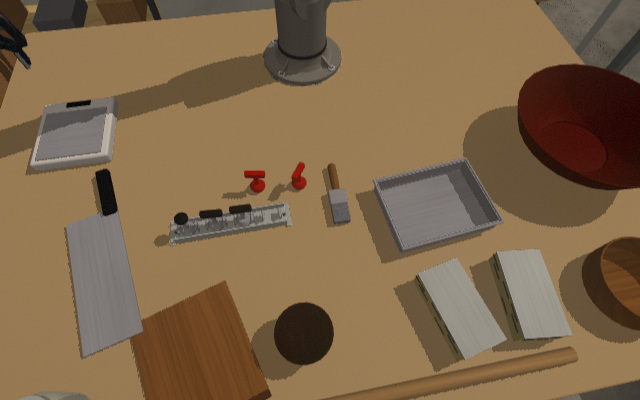

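View pics/side.png

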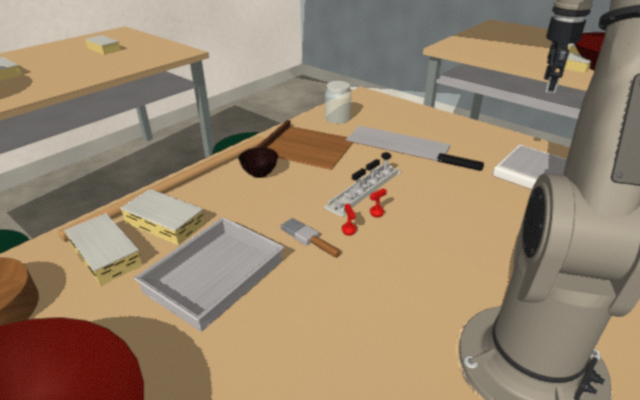

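The scene picture shows the knob at (181,218), the bars at (210,213) and (240,209), the empty strip place at about (275,213), and the tray centred near (437,204). The red look-alikes are at (257,180) and (300,176). The side view agrees.

```bash
python3 - <<'E'
from h import *
from scipy.spatial.transform import Rotation as R
c=imaging.read_camera('scene');s=imaging.read_camera('side')
def blobs(c,x0,x1,y0,y1):
    m=(c['frame'].max(2)<50).astype(np.uint8);k=np.zeros_like(m);k[y0:y1,x0:x1]=m[y0:y1,x0:x1]
    n,l,st,ce=cv2.connectedComponentsWithStats(k)
    out=[]
    for i in range(1,n):
        if st[i,4]>30:
            p=np.argwhere(l==i)[:,::-1].astype(np.float32); out.append((ce[i],st[i],cv2.minAreaRect(p)))
    return out
for cc,b in((c,(165,260,195,235)),(s,(340,400,145,185))):
    for ce,st,r in blobs(cc,*b):print(ce.round(1),st,np.round(plane(cc,*ce,.062),4),np.round(r[2],1))
f=c['frame'].astype(int)
m=((f[...,0]-f[...,1:].max(2))>90)
for x in((240,275),(283,315)):
    p=np.argwhere(m[155:200,x[0]:x[1]])+[155,x[0]]
    print('red',p.min(0),p.max(0),plane(c,p[:,1].mean(),p[:,0].mean(),.02).round(3))
for u,v in((374,183),(464,160),(500,213),(406,249)):print('rim',plane(c,u,v,.042).round(3))
for u,v in((171,243),(170,222),(288,206),(291,224)):print('strip',plane(c,u,v,.018).round(3))
for u,v in((333,165),(348,221)):print('brush',plane(c,u,v,.01).round(3))
print(R.from_quat(np.roll(bot.get_obs()['tool_rot'],-1)).as_matrix().round(3))
E
```

```text
[239.6 208.9] [229 205  22   9 153] [ 0.5257 -0.2191  0.062 ] 82.9
[210.5 213.6] [200 210  22   8 156] [ 0.5263 -0.2806  0.062 ] 90.0
[180.5 218.5] [174 213  14  12 132] [ 0.5268 -0.3429  0.062 ] 90.0
[372.5 164.5] [367 160  12   9  57] [ 0.5253 -0.2788  0.062 ] 59.0
[358.4 174. ] [353 170  12   9  61] [ 0.5246 -0.2165  0.062 ] 59.0
red [171 245] [190 264] [ 0.428 -0.178  0.02 ]
red [162 292] [187 305] [ 0.435 -0.077  0.02 ]
rim [0.501 0.088 0.042]
rim [0.476 0.318 0.042]
rim [0.626 0.343 0.042]
rim [0.67  0.112 0.042]
strip [ 0.558 -0.377  0.018]
strip [ 0.507 -0.38   0.018]
strip [ 0.513 -0.116  0.018]
strip [ 0.559 -0.115  0.018]
brush [0.413 0.01  0.01 ]
brush [0.571 0.013 0.01 ]
[[ 0.931  0.364 -0.   ]
 [ 0.364 -0.931  0.001]
 [-0.    -0.001 -1.   ]]
```

{"api": "carry_out", "payload": {"targets": [0,28,41,-8,6.87,0,28,41,-8,6.87,0,28,41,-8,6.87,0,28,41,-8,6.87,0,28,41,-8,6.87,0,28,41,-8,6.87,0,28,41,-8,6.87,0,28,41,-8,6.87,0,28,41,-8,6.87,0,28,41,-8,6.87,0,0,0,0,0,0,0,0,0,0], "newtons": 40}}

```text
t: 1.4
eef_pos: [0.5247, -0.2195, 0.1514]
tool_rot: [-0.0, 0.706, 0.708, 0.0]
contact_force: [-1.0, -0.9, -0.0]
gripper_width: 1.003
grasp_force: 0.0
```

```bash
cat >> h.py <<'E'
from scipy.spatial.transform import Rotation as R
def wrist():
    o=bot.get_obs();c=imaging.read_camera('wrist');T=np.eye(4)
    T[:3,:3]=R.from_quat(np.roll(o['tool_rot'],-1)).as_matrix();T[:3,3]=o['eef_pos']
    c['pose']=T@np.array(c['tool_from_camera']);return c,o,T
def wplane(c,u,v,z):
    f=200/np.tan(np.radians(c['fov_y'])/2);x,y=u-c['cx'],v-c['cy'];r=np.hypot(x,y)+1e-9;t=r/f
    d=c['pose'][:3,:3]@np.array([np.sin(t)*x/r,-np.sin(t)*y/r,-np.cos(t)]);o=c['pose'][:3,3]
    return o+d*(z-o[2])/d[2]
E
python3 - <<'E'
from h import *
c,o,T=wrist();print(o['eef_pos'],T[:3,1],o['t'],o['gripper_width'],c['fov_y'])
cv2.imwrite('pics/w1.png',c['frame'][:,:,::-1])
E
```

```text
[ 0.52468212 -0.21951914  0.15140954] [ 9.99992900e-01  3.72470222e-03 -5.70933812e-04] 1.4 1.0026059322485 65.70646984690485
```

View pics/w1.png

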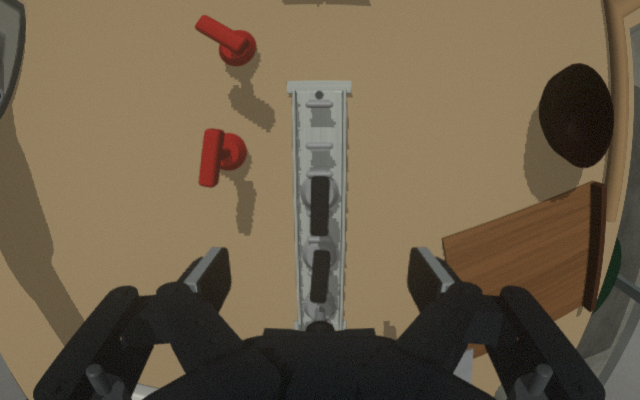

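The wrist picture shows bar A at (319,205), nearly aligned with the row, and bar B at (319,276), slightly tilted. The knob is at (320,330) under the hand. The fingers are clear of the red parts.

```bash
python3 - <<'E'
from h import *
c,o,T=wrist()
m=(c['frame'].max(2)<60).astype(np.uint8)
for y0,y1 in((172,240),(245,306)):
    p=np.argwhere(m[y0:y1,303:337])[:,::-1]+[303,y0]
    w=np.array([wplane(c,u,v,.07)[:2] for u,v in p])
    r=cv2.minAreaRect((w*1000).astype(np.float32));e=cv2.boxPoints(r)
    print(len(p),p.min(0),p.max(0),r,w.mean(0).round(4))
E
```

```text
1020 [311 174] [329 233] ((524.1880493164062, -216.6131591796875), (13.50599193572998, 45.98774719238281), 0.455392062664032) [ 0.5246 -0.216 ]
846 [312 247] [331 300] ((525.223388671875, -276.1094055175781), (49.65686798095703, 13.35975456237793), 86.23548889160156) [ 0.5253 -0.2755]
```

{"api": "carry_out", "payload": {"targets": [0,0,3,-25,0,0,0,0,-30,0,0,0,0,-30,0,0,0,0,-15,0,0,0,0,-7,0,0,0,0,0,0,255,0,0,0,0,255,0,0,0,0,255,0,0,0,0,255,0,0,0,0,255,0,0,0,0,255,0,0,0,0,255,0,0,0,0], "newtons": 50}}

```text
t: 2.8
eef_pos: [0.5246, -0.218, 0.0452]
tool_rot: [0.0, 0.707, 0.707, 0.0]
contact_force: [-0.2, -0.4, 4.5]
gripper_width: 0.153
grasp_force: 49.9
```

Gripped (13 mm opening). Pull straight up.

{"api": "carry_out", "payload": {"targets": [255,0,0,5,0,255,0,0,5,0,255,0,0,5,0,255,0,0,10,0,255,0,0,15,0,255,0,0,20,0,255,0,0,20,0,255,0,0,0,0,255,0,0,0,0]}}

```text
t: 3.7
eef_pos: [0.5246, -0.2182, 0.1257]
tool_rot: [0.001, 0.707, 0.707, 0.0]
contact_force: [-0.4, 1.0, -1.4]
gripper_width: 0.156
grasp_force: 50.4
```

```bash
python3 - <<'E'
from h import *
c,o,T=wrist();s=imaging.read_camera('side');print(o['eef_pos'],o['gripper_width'],o['contact_force'])
a=c['frame'][:,:,::-1];b=cv2.resize(s['frame'][120:240,300:440,::-1],(467,400));cv2.imwrite('pics/w2.png',cv2.resize(np.hstack([a,b]),(800,289)))
E
```

```text
[ 0.52461204 -0.21822591  0.12572262] 0.15553804296821658 [-0.37420111  0.98607087 -1.36816312]
```

View pics/w2.png

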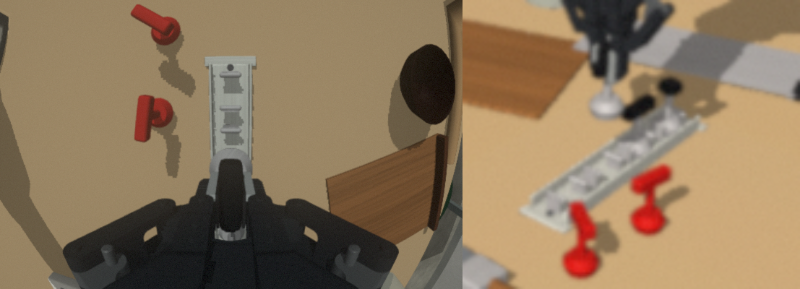

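{"api": "carry_out", "payload": {"targets": [255,2,20,0,0,255,4,40,0,0,255,4,45,0,0,255,4,45,0,0,255,4,45,0,0,255,4,45,0,0,255,4,45,0,0,255,4,45,0,0,255,4,45,0,0,255,4,45,0,0,255,0,40,0,0,255,0,23,0,0,255,0,0,-20,0,255,0,0,-25,0,255,0,0,-20,0,255,0,0,-10,0,255,0,0,0,0]}}

```text
t: 5.5
eef_pos: [0.5609, 0.2642, 0.0477]
tool_rot: [-0.001, 0.707, 0.708, -0.002]
contact_force: [0.2, 1.1, -0.9]
gripper_width: 0.15
grasp_force: 50.3
```

{"api": "carry_out", "payload": {"targets": [255,0,0,-2,0,255,0,0,-1,0,255,0,0,-1,0,255,0,0,-1,0,255,0,0,0,0]}}

```text
t: 6.0
eef_pos: [0.5624, 0.265, 0.045]
tool_rot: [0.0, 0.707, 0.707, 0.0]
contact_force: [-0.8, -0.1, -1.2]
gripper_width: 0.153
grasp_force: 50.3
```

{"api": "carry_out", "payload": {"targets": [255,0,0,-0.7,0,255,0,0,0,0]}}

```text
t: 6.2
eef_pos: [0.5624, 0.2651, 0.0443]
tool_rot: [0.0, 0.707, 0.707, 0.0]
contact_force: [0.0, -0.9, 0.1]
gripper_width: 0.151
grasp_force: 50.5
```

{"api": "carry_out", "payload": {"targets": [255,0,0,-0.7,0,255,0,0,0,0]}}

```text
t: 6.4
eef_pos: [0.5626, 0.2651, 0.0442]
tool_rot: [0.0, 0.707, 0.707, 0.0]
contact_force: [-1.7, -0.4, 5.9]
gripper_width: 0.155
grasp_force: 51.3
```

Contact with the floor. Release, rise, and return above bar B.

{"api": "carry_out", "payload": {"targets": [190,0,0,0,0,160,0,0,0,0,120,0,0,0,0,100,0,0,0,0,100,0,0,0,0,100,0,0,20,0,100,0,0,40,0,60,0,0,45,0,0,0,0,0,0]}}

```text
t: 7.3
eef_pos: [0.5656, 0.2675, 0.1549]
tool_rot: [0.002, 0.707, 0.707, 0.005]
contact_force: [1.2, 0.5, 0.4]
gripper_width: 0.91
grasp_force: 0.0
```

```bash
python3 - <<'E'
from h import *
c=imaging.read_camera('scene');s=imaging.read_camera('side');print(bot.get_obs()['eef_pos'])
a=cv2.resize(c['frame'][130:270,350:520,::-1],(486,400));b=cv2.resize(s['frame'][180:340,120:300,::-1],(450,400));cv2.imwrite('pics/p1.png',cv2.resize(np.hstack([a,b]),(800,342)))
E
```

```text
[0.56296265 0.26531001 0.1496398 ]
```

View pics/p1.png

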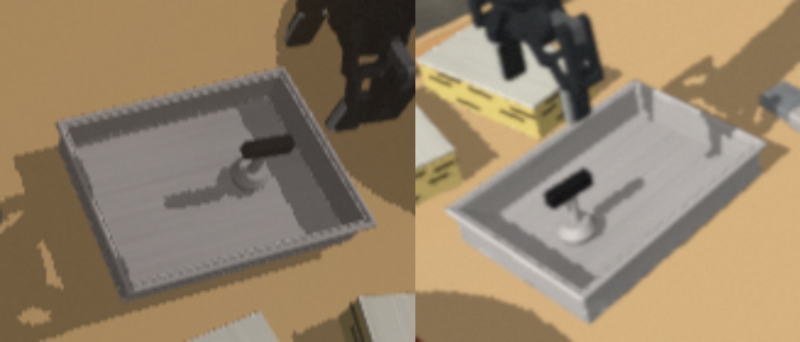

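Cutter A stands upright in the tray (left crop (250,175), right crop (572,220)). Now B.

{"api": "carry_out", "payload": {"targets": [0,-2,-23,0,0,0,-3,-40,0,0,0,-3,-45,0,0,0,-3,-45,0,0,0,-3,-45,0,0,0,-3,-45,0,0,0,-3,-45,0,0,0,-3,-45,0,0,0,-3,-45,0,0,0,-3,-45,0,0,0,-3,-45,0,-2,0,-3,-40,0,-2,0,-2.5,-35,0,0,0,0,0,0,0,0,0,0,0,0,0,0,0,0,0]}}

```text
t: 9.0
eef_pos: [0.5245, -0.2763, 0.1474]
tool_rot: [-0.001, 0.73, 0.683, 0.0]
contact_force: [0.7, 0.9, -0.1]
gripper_width: 1.003
grasp_force: 0.0
```

```bash
python3 - <<'E'
from h import *
c,o,T=wrist();print(o['eef_pos'],T[:3,1])
m=(c['frame'].max(2)<60).astype(np.uint8)
k=np.zeros_like(m);k[150:245,290:350]=m[150:245,290:350]
n,l,st,ce=cv2.connectedComponentsWithStats(k);i=1+st[1:,4].argmax();p=np.argwhere(l==i)[:,::-1]
w=np.array([wplane(c,u,v,.07)[:2] for u,v in p])
print(st[i],cv2.minAreaRect((w*1000).astype(np.float32)))
E
```

```text
[ 0.52450269 -0.27626098  0.1473516 ] [ 0.99775682 -0.0669244  -0.00156648]
[ 312  184   18   60 1016] ((524.8829345703125, -278.11688232421875), (45.97084426879883, 12.78193473815918), 86.65716552734375)
```

{"api": "carry_out", "payload": {"targets": [0,0,-1,-25,0,0,0,0,-30,0,0,0,0,-30,0,0,0,0,-12,0,0,0,0,-6,0,0,0,0,0,0,255,0,0,0,0,255,0,0,0,0,255,0,0,0,0,255,0,0,0,0,255,0,0,0,0,255,0,0,0,0,255,0,0,0,0], "newtons": 50}}

```text
t: 10.35
eef_pos: [0.5251, -0.2792, 0.0458]
tool_rot: [0.0, 0.731, 0.682, 0.0]
contact_force: [-0.0, -0.4, 3.6]
gripper_width: 0.155
grasp_force: 50.1
```

{"api": "carry_out", "payload": {"targets": [255,0,0,5,0,255,0,0,5,0,255,0,0,5,0,255,0,0,10,0,255,0,0,15,0,255,0,0,20,0,255,0,0,20,0,255,0,0,0,0,255,0,0,0,0]}}

```text
t: 11.25
eef_pos: [0.5251, -0.2792, 0.1263]
tool_rot: [0.001, 0.731, 0.682, 0.0]
contact_force: [-0.4, -0.3, -2.2]
gripper_width: 0.152
grasp_force: 50.3
```

{"api": "carry_out", "payload": {"targets": [255,3,20,0,0,255,5,40,0,0,255,5,45,0,0,255,5,45,0,0,255,5,45,0,0,255,5,45,0,0,255,5,45,0,0,255,5,45,0,0,255,5,45,0,0,255,5,40,0,0,255,0,29,0,0,255,0,0,0,0,255,0,0,-20,0,255,0,0,-25,0,255,0,0,-20,0,255,0,0,-11,0,255,0,0,-2,0,255,0,0,-1,0,255,0,0,0,0]}}

```text
t: 13.15
eef_pos: [0.5734, 0.1651, 0.0471]
tool_rot: [0.0, 0.731, 0.682, 0.001]
contact_force: [0.0, 0.3, -1.4]
gripper_width: 0.154
grasp_force: 50.2
```

{"api": "carry_out", "payload": {"targets": [255,0,0,-0.8,0,255,0,0,0,0]}}

```text
t: 13.35
eef_pos: [0.5732, 0.1651, 0.0463]
tool_rot: [0.0, 0.731, 0.682, 0.001]
contact_force: [0.1, -0.5, -0.8]
gripper_width: 0.15
grasp_force: 50.2
```

{"api": "carry_out", "payload": {"targets": [255,0,0,-0.8,0,255,0,0,0,0]}}

```text
t: 13.55
eef_pos: [0.5728, 0.165, 0.0449]
tool_rot: [0.0, 0.731, 0.682, 0.0]
contact_force: [0.6, -0.2, -0.7]
gripper_width: 0.154
grasp_force: 50.2
```

{"api": "carry_out", "payload": {"targets": [255,0,0,-0.7,0,255,0,0,0,0]}}

```text
t: 13.75
eef_pos: [0.573, 0.165, 0.0447]
tool_rot: [0.0, 0.731, 0.682, 0.0]
contact_force: [-1.6, -1.3, 4.7]
gripper_width: 0.15
grasp_force: 51.1
```

{"api": "carry_out", "payload": {"targets": [190,0,0,0,0,160,0,0,0,0,120,0,0,0,0,100,0,0,0,0,100,0,0,0,0,100,0,0,20,0,100,0,0,40,0,60,0,0,45,0,0,0,-40,40,0,0,0,-40,0,0,0,0,-40,0,0,0,0,-40,0,0,0,0,0,0,0,0,0,0,0,0]}}

```text
t: 15.15
eef_pos: [0.5727, 0.0084, 0.1844]
tool_rot: [0.0, 0.732, 0.681, -0.0]
contact_force: [-0.0, 0.2, -0.4]
gripper_width: 1.0
grasp_force: 0.0
```

```bash
python3 - <<'E'
from h import *
c=imaging.read_camera('scene');s=imaging.read_camera('side')
a=cv2.resize(c['frame'][130:270,150:520,::-1],(800,300));b=cv2.resize(s['frame'][120:340,120:440,::-1],(420,290));b=cv2.copyMakeBorder(b,0,0,0,380,0);cv2.imwrite('pics/p2.png',np.vstack([a,b]))
E
```

```text
(no output)
```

View pics/p2.png

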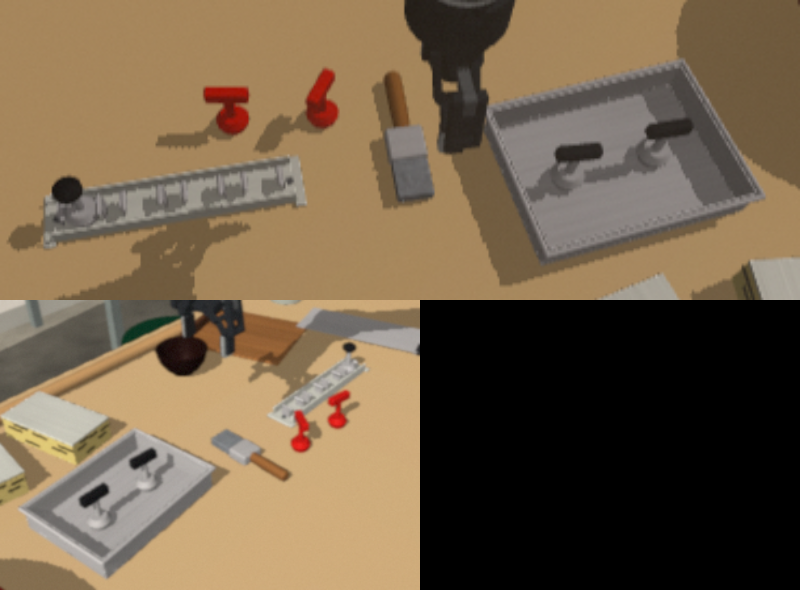

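Both bar cutters stand upright in the tray (top view (568,170) and (652,148)). The knob cutter is still clipped in the strip at (72,205), and the gripper is open and clear.

```bash
python3 -c "
from station import bot
print(bot.hand_in())"
```

```text
the job is handed in; nothing more can be done
None
```

Both bar-handled cutters stand upright on the tray floor, placed one after the other. The round-knobbed cutter is still clipped in the strip, the gripper is open and clear, and the job was handed in at about 15 s; no verdict came back.

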